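# Clamp a forging die with a click wrench

### The arm

A 6-joint arm with a two-finger parallel gripper is mounted at the origin on the work surface. World frame = base frame: x ahead of the robot, y to its left, z up, the work surface at z = 0. Lengths are in m, angles in degrees, forces in N, time in s.
With the tool pointing down it reaches from about 0.4 to 0.825 m from the base axis. Payload 7 kg.
Tool frame: the origin (TCP) lies at the very end of the fingers, on their centre line; the grasp point (between the pads) lies 19 mm behind it; x points along the fingers, y is the direction in which the jaws open and shut, and the axes are right-handed (so a half turn about x gives the same grasp; the last joint's range is limited). The gripper opens to 88 mm and grips with 3 to 60 N. Pads are 19 mm wide; open, the fingers measure 130 mm over their backs; the gripper's body (78 mm by 193 mm) begins 47 mm behind the grasp point.
Start: joints at [89.387, 20.546, 0.682, 0, -70.136, -16.507], TCP at [0.199, 0.645, 0.227] pointing down, gripper open.
Joint ranges: [-176.03, 176.03], [-82.01, 121.73], [-58.28, 71.71], [-173.87, 95.51], [-174.79, -0.11], [-173.66, 173.66]. Speed limits (degrees/s): [136.94, 136.94, 172.46, 180, 180, 180].

### API

Orientations are given as [roll, pitch, yaw] about the fixed x, y, z axes, in that order (R = Rz(yaw) Ry(pitch) Rx(roll)).
In Python, from plant import * gives the robot as it stands. The module is installed in compiled form; this text tells all that it offers.
- The arm moves only by the shell command python3 -m creep 'ROWS' [FORCE]. ROWS is a JSON object of lists of equal length, an entry for each row: "jaw": the closure, from -1 (fully open) to 1 (shut); "translation": the shift along the tool's x, y, z in m, a list of three; "roll": the turn about the tool's x in rad. A call has exactly 10 rows; each row shifts and turns the commanded pose from where the row before left it, along the tool's axes as they then stand; what a row does not reach is not made up. A row lasts 1/10 s, in which the tool goes at most 50 mm and 8.59 degrees, less where a joint would pass 70% of its speed; a pose out of reach is approached as far as the arm can. A call with a gripper value outside its range is refused whole. The fingers move at their own pace and stop on an object; FORCE is the grip in N (left out, the last holds). Time passes only in rows, so rows that do not move let the fingers close, or fill a call up. It gives the time, the measured TCP pose, the force and the opening at its end, in the units of the state.
- get_state(): the state, without advancing time (a new reading comes with each control period).
- capture(name): name is "scene" or "top" or "wrist"; returns a dict with "image" (480x640x3 uint8, red, green, blue), "fovy" (degrees; the focal length in pixels is half the picture's height over the tangent of half this angle, whatever the lens; pixels are square), "cx", "cy" (the principal point, pixels), "pose" (4x4, takes a point from camera to world coordinates); the wrist camera has in their place "tool_from_camera" (4x4, takes a point from camera to tool coordinates, whose origin is the TCP and whose axes are the tool frame's). Camera axes: x right, y up, looking along -z (the intrinsics and any distortion apply to the point x, -y, -z); pixel columns grow to the right and rows downward; lengths in m; the calibration is good to about 2 mm. A picture is of the moment at which its call begins: read the wrist's pose just before it. There is no depth.
- close_job(): hands the job in, once; it reports no verdict.
The state is a dict: "time_s": time; "joints": joint angles; "qd": joint speeds; "joint_torque": joint torques, N m; "tcp_pos": TCP position; "eef_rot": TCP orientation; "contact_force": force on the tool from outside, world axes, zero at the start; "moment": the same for the moment, N m; "gripper_width": finger opening in m.
Only numpy, scipy, OpenCV 4.12 (cv2) and the standard library are available. Lean on these libraries where they do the work, as an engineer would, in place of code of your own. Each camera call takes 0.05 s, during which the arm holds its last target.

### The job

Push the dark steel die gently along its channel until it sits fully home against the stop of the green die holder. Then tighten the clamp bolt by swinging the click wrench that is already on it clockwise (seen from above) until its handle gives at the set torque, stop there without forcing it further, and let go so that the handle springs straight again. Leave the other tools and parts where they lie.

Things in the scene. Friction and masses are not known exactly. Their poses are not given: they have to be found in the camera images.
- holder: Fixed green base plate, 100 (x) x 250 (y) x 16 mm; origin on the table below the clamp bolt's axis; it spans y -185 to +65. The die channel runs along its y, open at -y: floor 16 mm above the table, 47 mm wide, between steel rails 14 mm wide with tops 24 mm above the table, y -180 to -35. Push the die towards its +y.
- stop (a point): Point on the holder: foot of the middle of the dark stop's face, at holder y = -35 mm, at the height of the channel floor (16 mm); axes as the holder's. The stop is 80 mm wide, 17 mm thick towards +y, its top 48 mm above the table.
- strap_end (a point): Point on the holder: top middle of the free end of the steel clamp strap, at holder y = -68 mm, 65 mm above the table; axes as the holder's. The strap is 40 mm wide, 12 mm thick (underside 53 mm above the table) and reaches from here over the stop to the bolt.
- die: Loose dark steel block, black groove on top, yellow mark on its outer (-y) end, 44 (x) x 80 (y) x 34 mm, about 0.9 kg; origin at the centre of its underside, axes as the holder's. It lies on the channel floor with 1.5 mm play each side, 20 to 55 mm short of the stop, and slides with 3 to 10 N. Fully home its origin is 40 mm from point stop; it passes under the strap.
- wrench_axis (a point): Point on the bolt axis in the wrench's round ratchet head (44 mm across, 73 to 98 mm above the table), 85.5 mm above the table. z up, y along the head to the handle; it starts 0.25 rad clockwise to 0.58 rad anticlockwise of the holder's y. Clockwise the bolt turns on lightly (1 to 3 N at the grip) for 0.25 to 0.73 rad, not to be seen, then is tight. Anticlockwise the ratchet swings back freely.
- wrench_grip (a point): Middle of the black rubber grip on the wrench handle, a level round bar 28 mm thick, 112 mm long; 165 mm from the bolt axis, 85.5 mm above the table; z up, y outwards along the handle. The handle ends in a yellow cap 238 mm from the bolt axis. Nearer the bolt it is an 18 mm steel tube.
- pin (a point): Brass pin of the wrench's breakaway joint (vertical axis), 45 mm from the bolt axis; axes as point wrench_axis. With the bolt tight the handle stays straight up to 10 to 12 N sideways at the grip point, then gives clockwise about the pin with falling force: 9 to 10 N at 0.05 rad (clicked), 7 to 8 N at 0.1, 5 N at 0.17 rad (over-tightened), hard stop at 0.23 rad. Let go, it springs straight.
- spare_die: Loose bright steel die with a cross groove, 50 x 70 x 30 mm, beside the holder; leave it; origin at the centre of its underside.
- punch: Loose dark square steel punch lying on the robot's side of the holder, 100 (x) x 12 x 12 mm; leave it; origin under its centre.
- hammer: Loose hammer lying on the table to the left; leave it.
- brush: Loose brush lying at the far left; leave it.
- tongs: Loose dark steel tongs, 280 mm long, lying to the right; leave them.
- tin: Loose open blue tin, 70 mm diameter, 60 mm high, standing beyond the holder; leave it.
- offcut: Loose copper bar 30 x 160 x 20 mm lying to the right of the holder; leave it.
Things that resemble listed ones, but are neither listed nor needed, are in the scene too. Several things have the shape of the die; the one meant has the colours described above.

How it is judged:
By the outcome, as a careful person would: the job done as asked, in the order asked, and still so for the second after the job is handed in, with the robot touching nothing.
It also fails if it takes over 70 s, if anything falls off the work surface, if the arm or the gripper's body presses on something with over 40 N, if the wrist force passes 120 N, or if a joint passes its speed limit or range.

## Working session

There is one attempt and no reset: what is moved stays moved. The work goes in short steps, Python scripts to look and compute and a shell command to move; the robot and the scene stay as the last step left them, time stands still between calls to the robot, and variables do not carry over. Pictures are saved under pics/ and viewed, and the job is handed in when it is done.

```bash
mkdir -p pics; ls; python3 - <<'E'
from plant import *
import cv2,numpy as np
print(get_state())
for n in ["scene","top","wrist"]:
    c=capture(n); cv2.imwrite(f"pics/{n}0.png",c["image"][:,:,::-1])
    print(n,{k:(np.round(v,4).tolist() if k!="image" else v.shape) for k,v in c.items()})
E
```

```text
pics
{'time_s': 0.0, 'joints': array([ 8.93880558e+01,  2.05937829e+01,  6.33274980e-01, -2.00722683e-02,
       -7.01368908e+01, -1.65053581e+01]), 'qd': array([-0.0434266 , -0.0755536 , -0.04844637, -0.00059412, -0.00419968,
        0.06115855]), 'joint_torque': array([ 7.88056550e-04, -5.82728219e+01,  2.93041205e+01,  6.99707374e+00,
        6.96711868e-03, -1.66646969e-04]), 'tcp_pos': array([0.19857132, 0.64460792, 0.22559256]), 'eef_rot': array([  95.54283809,   89.90078975, -101.58130029]), 'contact_force': array([-0.46742209,  0.28001582,  0.09605542]), 'moment': array([0.02032901, 0.01501193, 0.05635305]), 'gripper_width': 0.08758697834396952}
scene {'image': (480, 640, 3), 'fovy': 46.1439, 'cx': 308.3309, 'cy': 243.7304, 'pose': [[-0.4241, -0.6838, 0.5938, 1.3237], [0.9056, -0.326, 0.2713, 0.293], [0.008, 0.6528, 0.7575, 1.0344], [0.0, 0.0, 0.0, 1.0]]}
top {'image': (480, 640, 3), 'fovy': 45.919, 'cx': 313.9942, 'cy': 235.8409, 'pose': [[0.0084, 0.9905, -0.137, 0.3882], [-1.0, 0.0081, -0.0027, -0.0436], [-0.0015, 0.137, 0.9906, 1.6233], [0.0, 0.0, 0.0, 1.0]]}
wrist {'image': (480, 640, 3), 'fovy': 63.5608, 'cx': 314.4171, 'cy': 242.838, 'tool_from_camera': [[0.0, 0.2661, -0.9639, -0.1588], [1.0, 0.0004, 0.0001, 0.0007], [0.0004, -0.9639, -0.2661, -0.0712], [0.0, 0.0, 0.0, 1.0]]}
```

View pics/scene0.png

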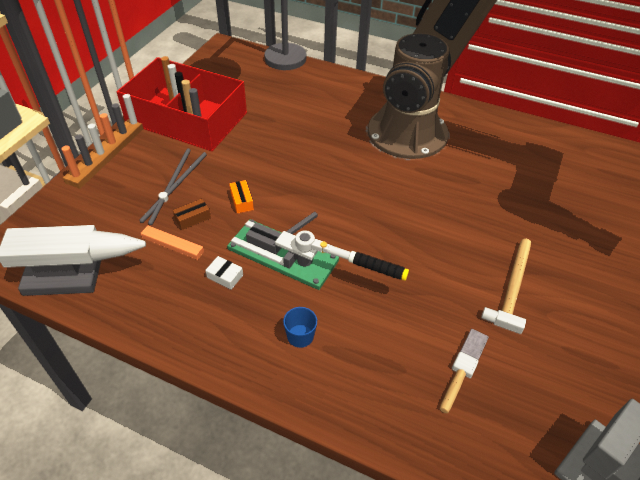

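View pics/top0.png

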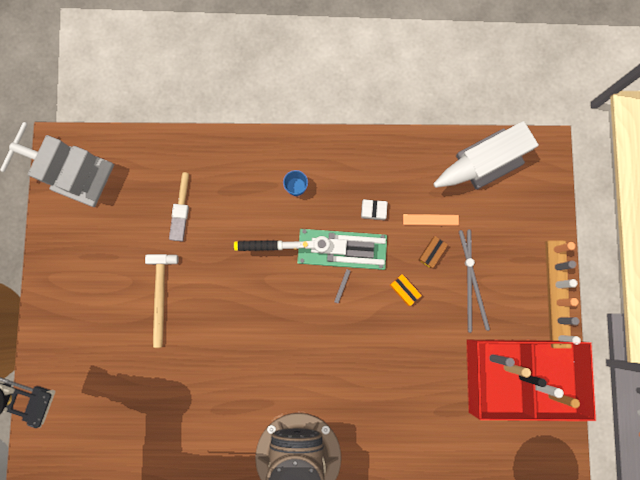

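View pics/wrist0.png

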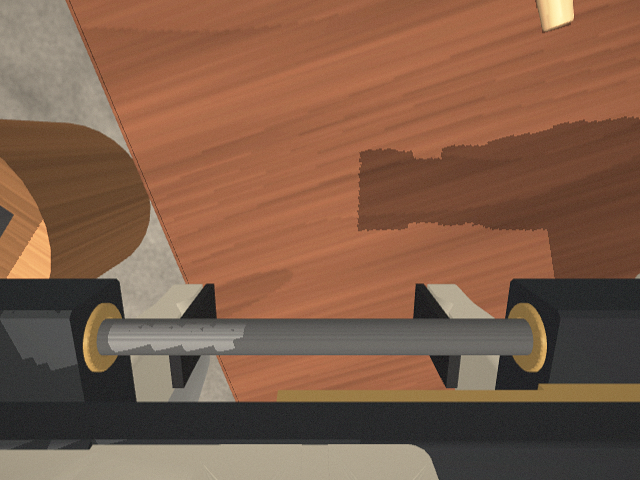

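```bash
cat > h.py <<'E'
import numpy as np,cv2
from plant import *
from scipy.spatial.transform import Rotation as R
def tcp(s): 
    T=np.eye(4);T[:3,:3]=R.from_euler('xyz',s["eef_rot"],degrees=True).as_matrix();T[:3,3]=s["tcp_pos"];return T
def cap(n):
    s=get_state();c=capture(n)
    c["T"]=c["pose"] if n!="wrist" else tcp(s)@c["tool_from_camera"]
    c["f"]=240/np.tan(np.radians(c["fovy"]/2));return c
def ray(c,u,v):
    d=np.array([(u-c["cx"])/c["f"],-(v-c["cy"])/c["f"],-1.]);return c["T"][:3,3],c["T"][:3,:3]@d
def onz(c,u,v,z):
    o,d=ray(c,u,v);return o+d*(z-o[2])/d[2]
def proj(c,p):
    q=np.linalg.inv(c["T"])@np.append(p,1);return np.array([c["cx"]+c["f"]*q[0]/-q[2],c["cy"]+c["f"]*q[1]/q[2]])
def crop(c,x0,y0,w,h,k,name):
    im=cv2.resize(c["image"][y0:y0+h,x0:x0+w],None,fx=k,fy=k,interpolation=cv2.INTER_CUBIC);cv2.imwrite(name,im[:,:,::-1])
E
python3 - <<'E'
from h import *
c=cap("top");crop(c,225,180,200,140,4,"pics/t1.png")
c=cap("scene");crop(c,215,180,200,140,4,"pics/s1.png")
E
```

```text
(no output)
```

View pics/t1.png

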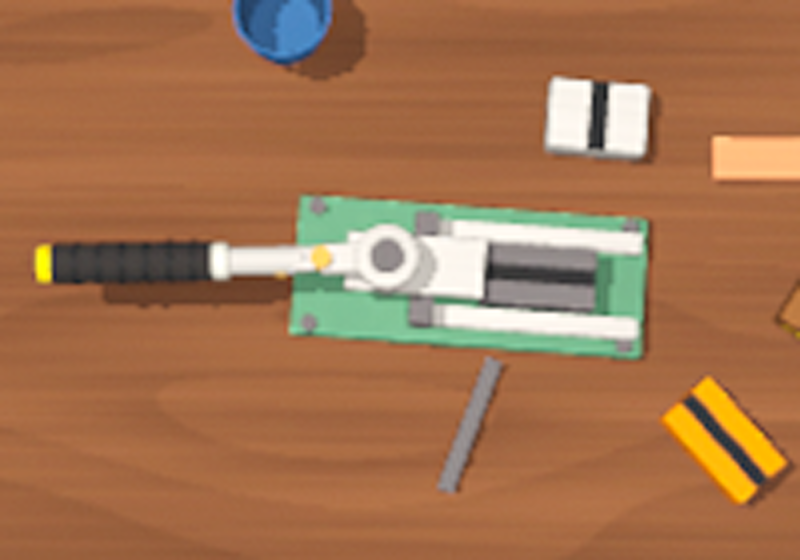

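View pics/s1.png

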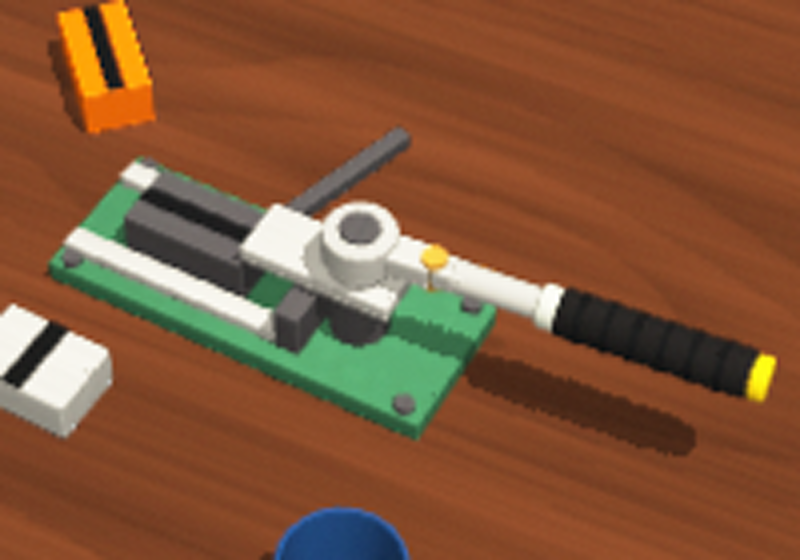

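```bash
cat > m1.py <<'E'
from h import *
c=cap("top");s=cap("scene")
def P(u,v,z):return onz(c,225+(u-1.5)/4,180+(v-1.5)/4,z)
def S(u,v,z):return onz(s,215+(u-1.5)/4,180+(v-1.5)/4,z)
K=[(302,197),(648,220),(643,357),(291,333)]
Q=np.array([P(*k,.016) for k in K]);print("corners",Q.round(4).tolist())
print("len",[np.linalg.norm(Q[i]-Q[(i+1)%4]).round(4) for i in range(4)])
# scene corners: (+x,-y):? near corners
print("scene corners",[S(*k,.016).round(4).tolist() for k in [(50,265),(418,425),(494,308)]])
d=(Q[0]-Q[1]+Q[3]-Q[2])[:2];d/=np.linalg.norm(d);yaw=np.arctan2(-d[0],d[1])
ctr=Q.mean(0)[:2]
ex=np.array([d[1],-d[0]]);
org=ctr+d*.060
print("yaw deg",np.degrees(yaw),"ctr",ctr,"origin",org,"ydir",d)
def L(p):r=p[:2]-org;return np.round([r@ex,r@d],4)
print("die outer end top edge",L(P(597,247,.05)),L(P(597,310,.05)),"strap end",L(P(487,240,.065)),L(P(485,297,.065)))
b=P(386,257,.098);print("bolt top",b.round(4),L(b)); b2=S(360,227,.098);print("bolt scene",b2.round(4),L(b2))
print("die scene outer top corners",L(S(135,205,.05)),L(S(160,172,.05)))
e=P(36,263,.0855);print("cap end",e.round(4),L(e),np.linalg.norm((e-b)[:2]))
g=P(132,262,.0855);print("grip mid",g.round(4),L(g),np.linalg.norm((g-b)[:2]))
pn=P(321,257,.095);print("pin",pn.round(4),L(pn))
print("pin scene",S(434,256,.095).round(4),"cap scene",S(765,378,.0855).round(4))
print("tin",P(283,20,.06).round(4),"spare",P(600,118,.03).round(4),"punch",P(493,360,.012).round(4),P(450,490,.012).round(4))
E
python3 m1.py
```

```text
corners [[0.6303, 0.0007, 0.016], [0.6157, -0.2473, 0.016], [0.5174, -0.2428, 0.016], [0.5325, 0.0074, 0.016]]
len [np.float64(0.2484), np.float64(0.0984), np.float64(0.2506), np.float64(0.0981)]
scene corners [[0.6145, -0.243, 0.016], [0.628, 0.003, 0.016], [0.5315, 0.0081, 0.016]]
yaw deg -3.408435950249135 ctr [ 0.5739792  -0.12052981] origin [ 0.5775464  -0.06063594] ydir [0.05945335 0.99823109]
die outer end top edge [ 0.0227 -0.1454] [-0.0216 -0.1478] strap end [ 0.0204 -0.0676] [-0.0194 -0.0686]
bolt top [ 0.5773 -0.059   0.098 ] [-0.0003  0.0016]
bolt scene [ 0.5737 -0.0589  0.098 ] [-0.0039  0.0015]
die scene outer top corners [ 0.0076 -0.1428] [-0.022  -0.1441]
cap end [0.5728 0.1801 0.0855] [-0.0191  0.24  ] 0.2391511273427923
grip mid [0.574  0.1145 0.0855] [-0.014   0.1746] 0.17351734593795473
pin [ 0.5773 -0.0149  0.095 ] [-0.0029  0.0456]
pin scene [ 0.5731 -0.0142  0.095 ] cap scene [0.5679 0.1767 0.0855]
tin [0.7498 0.0143 0.06  ] spare [ 0.687  -0.2119  0.03  ] punch [ 0.5147 -0.1366  0.012 ] [ 0.4225 -0.1062  0.012 ]
```

The die is the block in the channel (top 357,249; dark, black lengthwise groove). Lookalikes are orange/yellow (406,290), brown (433,251) and bright spare with a cross groove (374,209). Sizes check: holder 248–250 × 98 mm, cap 239 mm from the bolt.

```bash
cat > plan.py <<'E'
from h import *
import sys
s=get_state();T=tcp(s);org=np.array([.5770,-.0600]);d=np.array([.0594,.9982]);ex=np.array([d[1],-d[0]])
W=np.array([[ex[0],d[0],0],[ex[1],d[1],0],[0,0,1]])
print("t",s["time_s"],"pos",s["tcp_pos"].round(4),"axes x,y,z\n",T[:3,:3].round(3).T,"\nj",s["joints"].round(1),"F",s["contact_force"].round(1),"w",s["gripper_width"].round(3))
l=s["tcp_pos"]-[*org,0];print("holder coords",(W.T@l).round(4))
a=T[:3,:3]; y=a[:,1]
for sg in (1,-1):
    t=sg*W[:,0]; yl=a.T@t; print("roll needed",sg,np.arctan2(yl[2],yl[1]).round(3))
if len(sys.argv)>3:
    tgt=W@np.array([float(v) for v in sys.argv[1:4]])+[*org,0]; print("tgt",tgt.round(4),"tool shift",(a.T@(tgt-s["tcp_pos"])).round(4))
E
python3 plan.py 0 -.185 .2
```

```text
Traceback (most recent call last):
  File "plan.py", line 5, in <module>
    print("t",s["time_s"],"pos",s["tcp_pos"].round(4),"axes x,y,z\n",T[:3,:3].round(3).T,"\nj",s["joints"].round(1),"F",s["contact_force"].round(1),"w",s["gripper_width"].round(3))
                                                                                                                                                        ^^^^^^^^^^^^^^^^^^^^^^^^
AttributeError: 'float' object has no attribute 'round'
```

```bash
sed -i 's/s\["gripper_width"\].round(3)/round(s["gripper_width"],3)/' plan.py
python3 plan.py 0 -.185 .2
```

```text
t 0.35 pos [0.1987 0.645  0.2264] axes x,y,z
 [[-0.    -0.    -1.   ]
 [-0.294 -0.956  0.   ]
 [-0.956  0.294 -0.   ]] 
j [ 89.4  20.6   0.7  -0.  -70.1 -16.5] F [0.  0.4 0.4] w 0.088
holder coords [-0.4195  0.6812  0.2264]
roll needed 1 -1.81
roll needed -1 1.331
tgt [ 0.566  -0.2447  0.2   ] tool shift [ 0.0266  0.7421 -0.613 ]
```

```bash
python3 -m creep '{"jaw":[1,1,1,1,1,1,1,1,1,1],"translation":[[0,0.037,-0.0306],[0,0.037,-0.0306],[0,0.037,-0.0306],[0,0.037,-0.0306],[0,0.037,-0.0306],[0,0.037,-0.0306],[0,0.037,-0.0306],[0,0.037,-0.0306],[0,0.037,-0.0306],[0,0.037,-0.0306]],"roll":[0,0,0,0,0,0,0,0,0,0]}' 10; python3 plan.py 0 -.185 .2
```

```text
time_s: 1.35
tcp_pos: [0.3825, 0.1996, 0.227]
eef_rot: [-112.2, 89.9, 50.8]
contact_force: [1.5, -0.1, 0.2]
gripper_width: 0.0131
t 1.35 pos [0.3825 0.1996 0.227 ] axes x,y,z
 [[ 0.001  0.001 -1.   ]
 [-0.294 -0.956 -0.001]
 [-0.956  0.294 -0.   ]] 
j [ 54.   -3.3 -28.1   0.  -65.1  19. ] F [ 1.5 -0.1  0.2] w 0.013
holder coords [-0.2096  0.2476  0.227 ]
roll needed 1 -1.809
roll needed -1 1.332
tgt [ 0.566  -0.2447  0.2   ] tool shift [ 0.0267  0.3708 -0.3059]
```

```bash
python3 -m creep '{"jaw":[1,1,1,1,1,1,1,1,1,1],"translation":[[0,0.037,-0.0306],[0,0.037,-0.0306],[0,0.037,-0.0306],[0,0.037,-0.0306],[0,0.037,-0.0306],[0,0.037,-0.0306],[0,0.037,-0.0306],[0,0.037,-0.0306],[0,0.037,-0.0306],[0,0.037,-0.0306]],"roll":[0,0,0,0,0,0,0,0,0,0]}' && python3 -m creep '{"jaw":[1,1,1,1,1,1,1,1,1,1],"translation":[[0,0,0],[0,0,0],[0,0,0],[0,0,0],[0,0,0],[0,0,0],[0,0,0],[0,0,0],[0,0,0],[0,0,0]],"roll":[0.148,0.148,0.148,0.148,0.148,0.148,0.148,0.148,0.148,0]}'; python3 plan.py 0 -.185 .1
python3 - <<'E'
from h import *
c=cap("wrist");cv2.imwrite("pics/w1.png",c["image"][:,:,::-1])
E
```

```text
time_s: 2.35
tcp_pos: [0.5662, -0.2444, 0.2266]
eef_rot: [-163.5, 90.0, -0.7]
contact_force: [1.2, 1.2, -0.8]
gripper_width: 0.0007
time_s: 3.35
tcp_pos: [0.5657, -0.2423, 0.2266]
eef_rot: [0.4, 90.0, 86.9]
contact_force: [-0.2, 0.7, -0.2]
gripper_width: 0.0004
t 3.35 pos [ 0.5657 -0.2423  0.2266] axes x,y,z
 [[ 0.     0.    -1.   ]
 [-0.998  0.062  0.   ]
 [ 0.062  0.998  0.   ]] 
j [ -5.   15.   -7.2  -0.  -67.8   1.5] F [-0.2  0.7 -0.2] w 0.0
holder coords [-0.0004 -0.1826  0.2266]
roll needed 1 3.139
roll needed -1 -0.003
tgt [ 0.566  -0.2447  0.1   ] tool shift [ 0.1266 -0.0004 -0.0024]
```

View pics/w1.png

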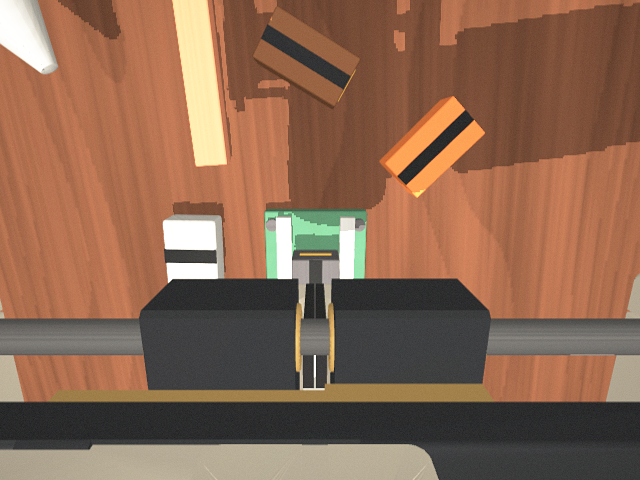

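```bash
python3 - <<'E'
from h import *
c=cap("wrist");crop(c,240,190,150,110,5,"pics/w1c.png")
org=np.array([.5770,-.0600]);d=np.array([.0594,.9982]);ex=np.array([d[1],-d[0]])
def L(u,v,z):r=onz(c,u,v,z)[:2]-org;return np.round([r@ex,r@d],4)
print("die top end",L(294,251,.05),L(338,251,.05),"plate end",L(265,210,.016),L(366,209,.016),"rail end",L(284,217,.024))
E
```

```text
die top end [ 0.0174 -0.1546] [-0.0223 -0.1546] plate end [ 0.0468 -0.1857] [-0.0508 -0.1869] rail end [ 0.0279 -0.1805]
```

View pics/w1c.png

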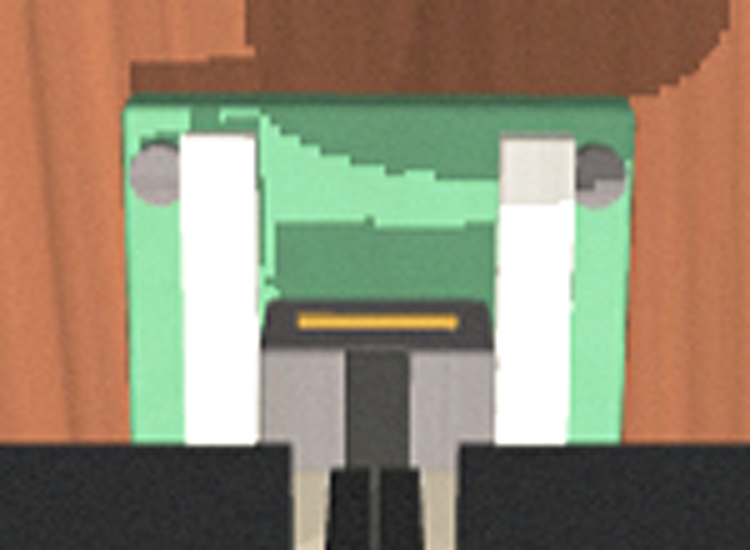

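```bash
python3 -m creep '{"jaw":[1,1,1,1,1,1,1,1,1,1],"translation":[[0.022,0,0],[0.022,0,0],[0.022,0,0],[0.022,0,0],[0.022,0,0],[0.022,0,0],[0.022,0,0],[0.022,0,0],[0.012,0,0],[0.007,0,0]],"roll":[0,0,0,0,0,0,0,0,0,0]}'; python3 plan.py 0 -.1575 .031
python3 - <<'E'
from h import *
c=cap("scene");crop(c,215,130,200,150,4,"pics/s2.png")
E
```

```text
time_s: 4.45
tcp_pos: [0.5654, -0.2423, 0.0305]
eef_rot: [89.9, 89.9, 176.5]
contact_force: [-0.0, -0.7, 0.8]
gripper_width: 0.0004
t 4.45 pos [ 0.5654 -0.2423  0.0305] axes x,y,z
 [[-0.001  0.    -1.   ]
 [-0.998  0.058  0.001]
 [ 0.058  0.998  0.   ]] 
j [ -5.   25.8 -20.    0.  -44.3   1.7] F [-0.  -0.7  0.8] w 0.0
holder coords [-0.0008 -0.1827  0.0305]
roll needed 1 -3.14
roll needed -1 0.002
tgt [ 0.5676 -0.2172  0.031 ] tool shift [-0.0005 -0.0008  0.0252]
```

View pics/s2.png

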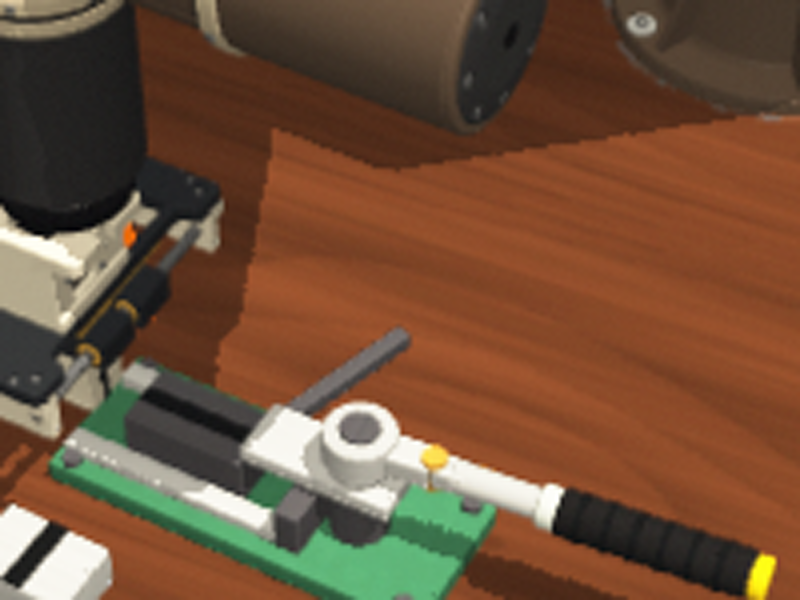

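```bash
python3 -m creep '{"jaw":[1,1,1,1,1,1,1,1,1,1],"translation":[[0,0,0.003],[0,0,0.003],[0,0,0.003],[0,0,0.003],[0,0,0.003],[0,0,0.003],[0,0,0.003],[0,0,0.003],[0,0,0.003],[0,0,0.003]],"roll":[0,0,0,0,0,0,0,0,0,0]}'; python3 plan.py 0 -.1245 .0305 | grep -E "holder|shift"; python3 -m creep '{"jaw":[1,1,1,1,1,1,1,1,1,1],"translation":[[0,0,0.002],[0,0,0.002],[0,0,0.002],[0,0,0.002],[0,0,0.002],[0,0,0.002],[0,0,0.002],[0,0,0.002],[0,0,0.002],[0,0,0]],"roll":[0,0,0,0,0,0,0,0,0,0]}'; python3 plan.py 0 -.1245 .0305 | grep -E "holder|shift"
```

```text
time_s: 5.5
tcp_pos: [0.5675, -0.2127, 0.0316]
eef_rot: [159.2, 90.0, -114.3]
contact_force: [0.1, -4.9, 0.4]
gripper_width: 0.0005
holder coords [-0.0004 -0.153   0.0316]
tgt [ 0.5696 -0.1843  0.0305] tool shift [ 0.001  -0.0004  0.0285]
time_s: 6.5
tcp_pos: [0.5687, -0.1939, 0.0316]
eef_rot: [-9.0, 90.0, 77.6]
contact_force: [-0.6, -3.6, 0.4]
gripper_width: 0.0006
holder coords [-0.0003 -0.1342  0.0316]
tgt [ 0.5696 -0.1843  0.0305] tool shift [ 0.0011 -0.0003  0.0097]
```

```bash
python3 -m creep '{"jaw":[1,1,1,1,1,1,1,1,1,1],"translation":[[0,0,0.001],[0,0,0.001],[0,0,0.001],[0,0,0.001],[0,0,0.001],[0,0,0.001],[0,0,0.0005],[0,0,0.0005],[0,0,0],[0,0,0]],"roll":[0,0,0,0,0,0,0,0,0,0]}'; python3 plan.py 0 -.1245 .0305 | grep -E "holder|shift"; python3 -m creep '{"jaw":[1,1,1,1,1,1,1,1,1,1],"translation":[[0,0,0.0005],[0,0,0.0005],[0,0,0],[0,0,0],[0,0,0],[0,0,0],[0,0,0],[0,0,0],[0,0,0],[0,0,0]],"roll":[0,0,0,0,0,0,0,0,0,0]}'; python3 plan.py 0 -.1245 .0305 | grep -E "holder|shift"
```

```text
time_s: 7.5
tcp_pos: [0.5691, -0.1873, 0.0316]
eef_rot: [4.2, 90.0, 90.8]
contact_force: [-1.2, -3.8, -0.2]
gripper_width: 0.0008
holder coords [-0.0004 -0.1275  0.0316]
tgt [ 0.5696 -0.1843  0.0305] tool shift [ 0.0011 -0.0004  0.003 ]
time_s: 8.5
tcp_pos: [0.5691, -0.1864, 0.0316]
eef_rot: [-57.0, 90.0, 29.5]
contact_force: [-1.0, -4.0, -0.8]
gripper_width: 0.0004
holder coords [-0.0004 -0.1266  0.0316]
tgt [ 0.5696 -0.1843  0.0305] tool shift [ 0.0011 -0.0004  0.0022]
```

```bash
Z='{"jaw":[1,1,1,1,1,1,1,1,1,1],"roll":[0,0,0,0,0,0,0,0,0,0],'; python3 -m creep '{"jaw":[1,1,1,1,1,1,1,1,1,1],"translation":[[0,0,0.0005],[0,0,0.0005],[0,0,0],[0,0,0],[0,0,0],[0,0,0],[0,0,0],[0,0,0],[0,0,0],[0,0,0]],"roll":[0,0,0,0,0,0,0,0,0,0]}'; python3 plan.py 0 -.1245 .0305 | grep -E "holder"; python3 -m creep '{"jaw":[1,1,1,1,1,1,1,1,1,1],"translation":[[0,0,0.0005],[0,0,0.0005],[0,0,0],[0,0,0],[0,0,0],[0,0,0],[0,0,0],[0,0,0],[0,0,0],[0,0,0]],"roll":[0,0,0,0,0,0,0,0,0,0]}'; python3 plan.py 0 -.1245 .0305 | grep -E "holder"
python3 - <<'E'
from h import *
c=cap("scene");crop(c,215,170,130,100,6,"pics/s3.png")
E
```

```text
time_s: 9.5
tcp_pos: [0.5692, -0.1854, 0.0316]
eef_rot: [168.6, 90.0, -104.8]
contact_force: [0.4, -5.5, 0.3]
gripper_width: 0.0003
holder coords [-0.0004 -0.1257  0.0316]
time_s: 10.5
tcp_pos: [0.5689, -0.1853, 0.0316]
eef_rot: [152.4, 89.9, -121.0]
contact_force: [-0.5, -10.4, -0.8]
gripper_width: 0.0006
holder coords [-0.0006 -0.1256  0.0316]
```

View pics/s3.png

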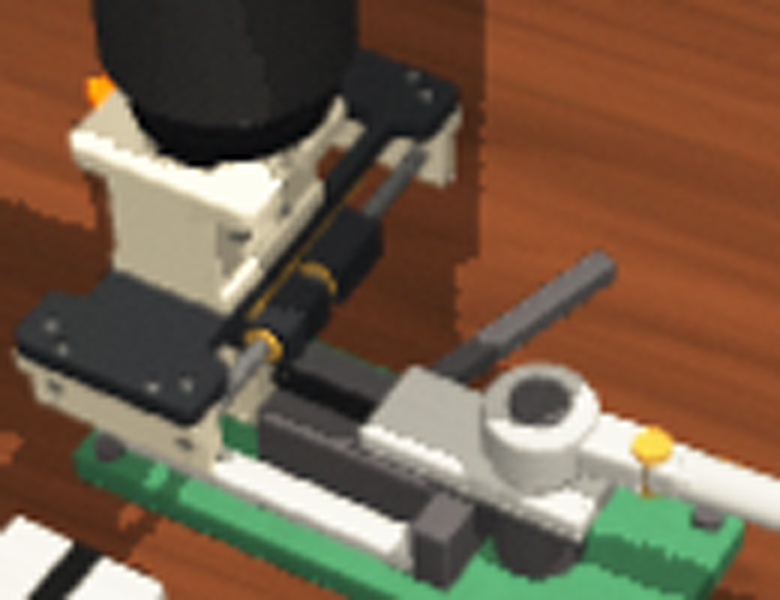

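```bash
python3 -m creep '{"jaw":[1,1,1,1,1,1,1,1,1,1],"translation":[[0,0,0.0005],[0,0,0.0005],[0,0,0],[0,0,0],[0,0,0],[0,0,0],[0,0,0],[0,0,0],[0,0,0],[0,0,0]],"roll":[0,0,0,0,0,0,0,0,0,0]}'; python3 plan.py 0 -.1245 .0305 | grep -E "holder"
```

```text
time_s: 11.55
tcp_pos: [0.5689, -0.1853, 0.0316]
eef_rot: [158.0, 89.9, -115.5]
contact_force: [-0.6, -16.0, -1.6]
gripper_width: 0.0005
holder coords [-0.0007 -0.1255  0.0316]
```

The force climbs to 16 N with no motion, so the die is home. I'll back off and lift, then check.

```bash
python3 -m creep '{"jaw":[1,1,1,1,1,1,1,1,1,1],"translation":[[0,0,-0.006],[0,0,-0.012],[0,0,-0.014],[0,0,-0.014],[-0.01,0,0],[-0.03,0,0],[-0.035,0,0],[-0.04,0,0],[-0.04,0,0],[-0.02,0,0]],"roll":[0,0,0,0,0,0,0,0,0,0]}'; python3 plan.py 0 -.1245 .0305 | grep -E "holder"
python3 - <<'E'
from h import *
c=cap("wrist");crop(c,200,170,220,160,3.6,"pics/w3.png");
org=np.array([.5770,-.0600]);d=np.array([.0594,.9982])
for y in(-.115,-.117,-.12): print(y,[(((proj(c,[*(org+d*y),z])-[200,170])*3.6).round(0)).tolist() for z in (.05,.016)])
c=cap("top");crop(c,225,180,200,140,4,"pics/t3.png")
E
```

```text
time_s: 12.55
tcp_pos: [0.5678, -0.23, 0.2115]
eef_rot: [-99.0, 89.7, -12.5]
contact_force: [0.8, -0.3, -0.0]
gripper_width: 0.0004
holder coords [ 0.001  -0.1703  0.2115]
-0.115 [[418.0, 416.0], [418.0, 369.0]]
-0.117 [[418.0, 409.0], [418.0, 362.0]]
-0.12 [[418.0, 397.0], [418.0, 352.0]]
```

View pics/w3.png

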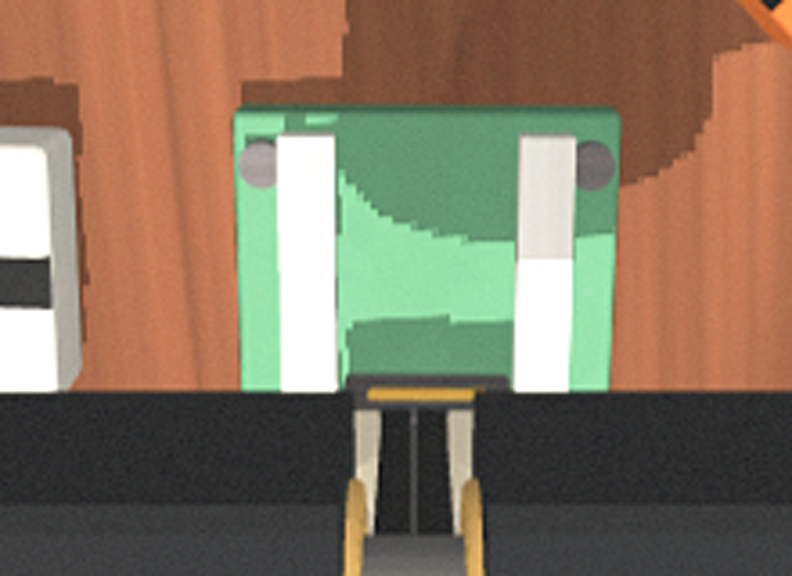

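View pics/t3.png

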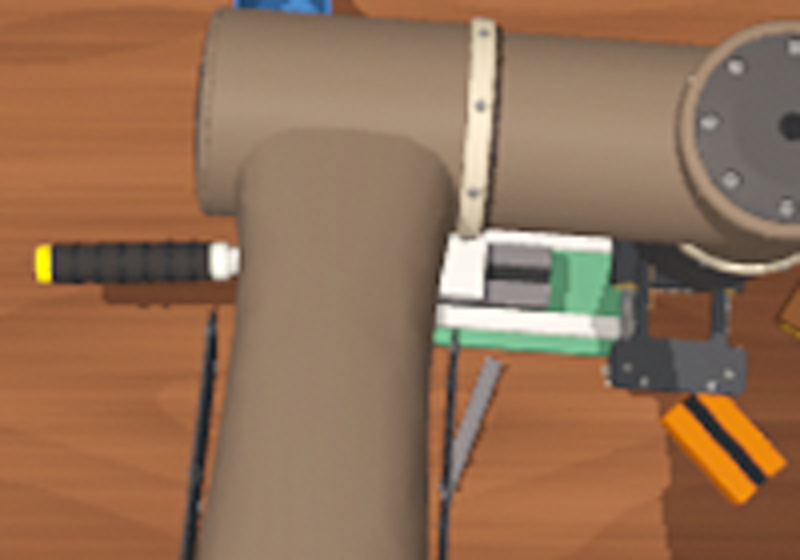

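```bash
python3 -m creep '{"jaw":[1,1,1,1,1,1,1,1,1,1],"translation":[[0,0.0062,0.0332],[0,0.0062,0.0332],[0,0.0062,0.0332],[0,0.0062,0.0332],[0,0.0062,0.0332],[0,0.0062,0.0332],[0,0.0062,0.0332],[0,0.0062,0.0332],[0,0.0062,0.0332],[0,0.0062,0.0332]],"roll":[0,0,0,0,0,0,0,0,0,0]}' && python3 -m creep '{"jaw":[1,1,1,1,1,1,1,1,1,1],"translation":[[0,0,0],[0,0,0],[0,0,0],[0,0,0],[0,0,0],[0,0,0],[0,0,0],[0,0,0],[0,0,0],[0,0,0]],"roll":[-0.149,-0.149,-0.149,-0.149,-0.149,-0.149,-0.149,-0.149,-0.149,-0.149]}'; cat > wr.py <<'E'
from h import *
s=get_state();T=tcp(s);B=np.array([.577,-.0595])
p=s["tcp_pos"];a=T[:3,:3];z=-a[:,2]
r=p[:2]-B;print("t",round(s["time_s"],2),"pos",p.round(4),"j",s["joints"].round(1),"F",s["contact_force"].round(1),"Fpush %.1f"%(s["contact_force"]@z))
print("r %.4f ang_cw_from_y %.3f ; push dir cw angle(0=+x) %.3f"%(np.linalg.norm(r),np.arctan2(r[0],r[1]),-np.arctan2(z[1],z[0])))
n=z[:2]/np.linalg.norm(z[:2])  # handle angle if face flush: contact plane 9.5+14 ahead
c=p[:2]+n*.0235;q=c-B;print("handle centre if touching: ang %.4f r %.4f"%(np.arctan2(q[0],q[1]),np.linalg.norm(q)))
E
python3 wr.py
python3 - <<'E'
from h import *
c=cap("wrist");cv2.imwrite("pics/w4.png",c["image"][:,:,::-1])
c=cap("scene");crop(c,215,130,200,150,4,"pics/s4.png")
E
```

```text
time_s: 13.65
tcp_pos: [0.5239, 0.1069, 0.2063]
eef_rot: [90.2, 90.0, 176.7]
contact_force: [1.3, -0.3, 0.4]
gripper_width: 0.0006
time_s: 14.65
tcp_pos: [0.5242, 0.1055, 0.2061]
eef_rot: [15.9, 90.0, -171.9]
contact_force: [0.4, 0.1, 0.2]
gripper_width: 0.0004
t 14.65 pos [0.5242 0.1055 0.2061] j [ 32.4   8.2 -18.7  -0.  -63.1  49.9] F [0.4 0.1 0.2] Fpush 0.4
r 0.1733 ang_cw_from_y -0.310 ; push dir cw angle(0=+x) 0.135
handle centre if touching: ang -0.1804 r 0.1645
```

View pics/w4.png

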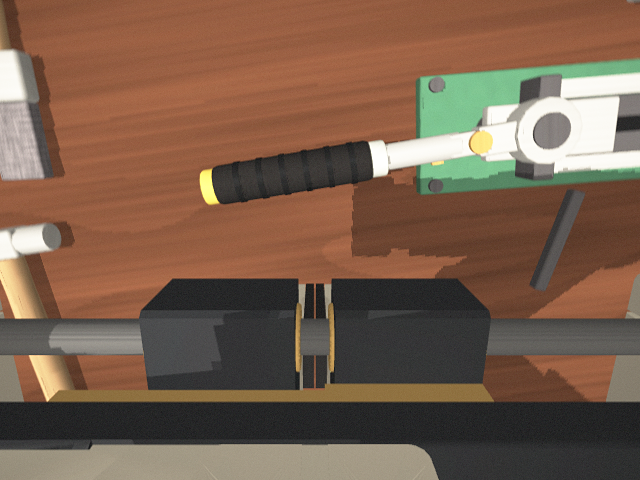

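View pics/s4.png

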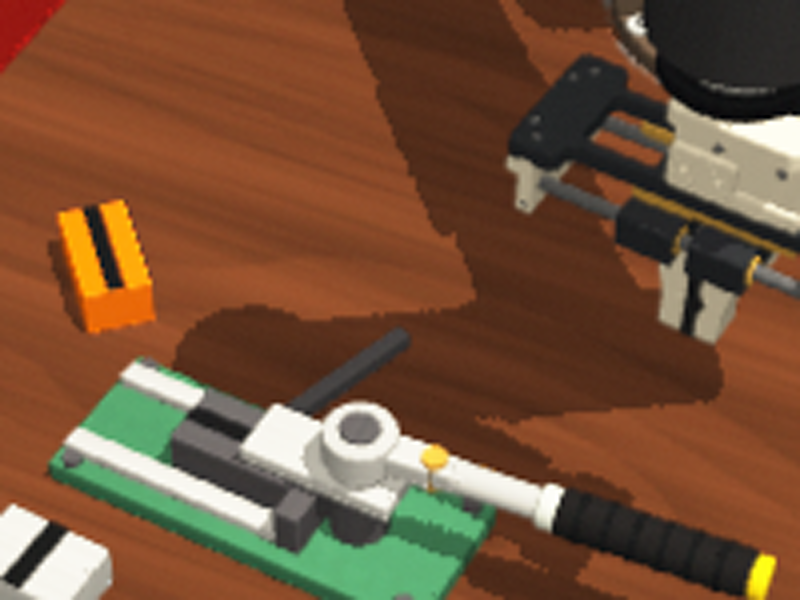

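```bash
python3 -m creep '{"jaw":[1,1,1,1,1,1,1,1,1,1],"translation":[[0,0,0],[0.016,0,0],[0.016,0,0],[0.016,0,0],[0.016,0,0],[0.016,0,0],[0.016,0,0],[0.016,0,0],[0.016,0,0],[0.01,0,0]],"roll":[-0.14,0,0,0,0,0,0,0,0,0]}'; python3 wr.py
python3 - <<'E'
from h import *
c=cap("wrist");cv2.imwrite("pics/w5.png",c["image"][:,:,::-1])
c=cap("scene");crop(c,265,180,170,125,4.5,"pics/s5.png")
E
```

```text
time_s: 15.75
tcp_pos: [0.5239, 0.1054, 0.0673]
eef_rot: [23.4, 89.9, -156.9]
contact_force: [-0.5, 0.2, 0.1]
gripper_width: 0.0006
t 15.75 pos [0.5239 0.1054 0.0673] j [ 32.4  16.8 -28.5  -0.  -44.8  57.3] F [-0.5  0.2  0.1] Fpush -0.5
r 0.1732 ang_cw_from_y -0.311 ; push dir cw angle(0=+x) 0.005
handle centre if touching: ang -0.1777 r 0.1674
```

View pics/w5.png

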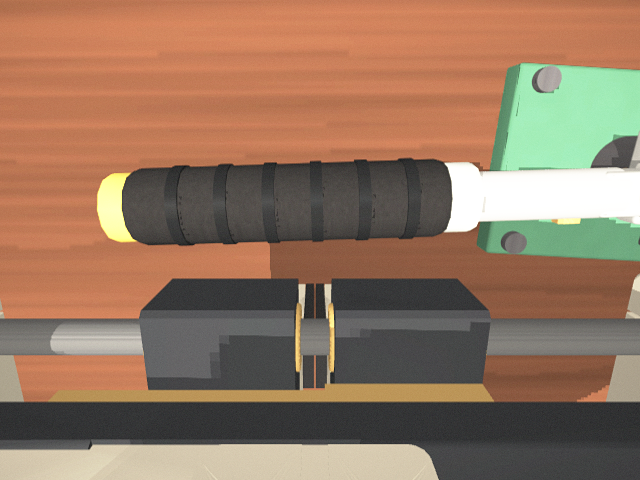

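View pics/s5.png

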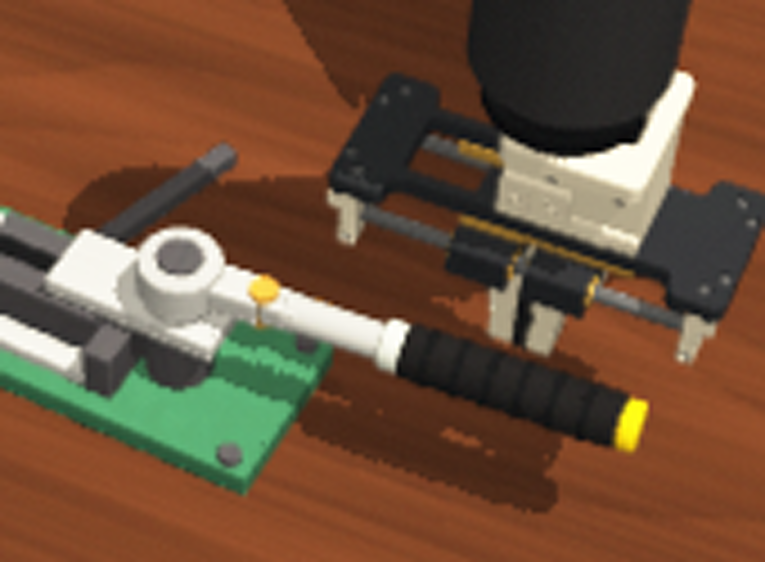

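```bash
python3 -m creep '{"jaw":[1,1,1,1,1,1,1,1,1,1],"translation":[[0,0,-0.007],[0,0,-0.007],[0,0,-0.007],[0,0,-0.004],[0,-0.0006,-0.005],[0,-0.0006,-0.005],[0,-0.0006,-0.005],[0,-0.0006,-0.005],[0,-0.0006,-0.005],[0,-0.0006,-0.005]],"roll":[0,0,0,0,0.03,0.03,0.03,0.03,0.03,0.03]}'; python3 wr.py
python3 - <<'E'
from h import *
c=cap("wrist");cv2.imwrite("pics/w6.png",c["image"][:,:,::-1])
E
```

```text
time_s: 16.85
tcp_pos: [0.5801, 0.1072, 0.0685]
eef_rot: [-70.8, 90.0, 98.7]
contact_force: [-2.2, 2.2, 0.7]
gripper_width: 0.0004
t 16.85 pos [0.5801 0.1072 0.0685] j [ 29.4  21.1 -21.5  -0.  -47.4  50.1] F [-2.2  2.2  0.7] Fpush -2.5
r 0.1668 ang_cw_from_y 0.019 ; push dir cw angle(0=+x) 0.183
handle centre if touching: ang 0.1600 r 0.1646
```

View pics/w6.png

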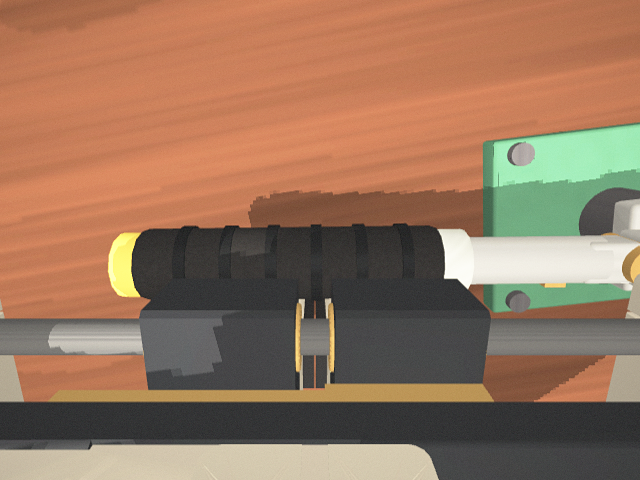

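```bash
python3 -m creep '{"jaw":[1,1,1,1,1,1,1,1,1,1],"translation":[[0,-0.0001,-0.001],[0,-0.0001,-0.001],[0,-0.0001,-0.001],[0,-0.0001,-0.001],[0,-0.0001,-0.001],[0,-0.0001,-0.001],[0,-0.0001,-0.001],[0,-0.0001,-0.001],[0,-0.0001,-0.001],[0,-0.0001,-0.001]],"roll":[0.006,0.006,0.006,0.006,0.006,0.006,0.006,0.006,0.006,0.006]}'; python3 wr.py
```

```text
time_s: 17.9
tcp_pos: [0.5898, 0.106, 0.0685]
eef_rot: [-2.6, 90.0, 163.6]
contact_force: [-2.7, 2.2, -0.5]
gripper_width: 0.0009
t 17.9 pos [0.5898 0.106  0.0685] j [ 28.9  21.8 -20.3  -0.  -47.9  47.3] F [-2.7  2.2 -0.5] Fpush -3.1
r 0.1660 ang_cw_from_y 0.077 ; push dir cw angle(0=+x) 0.241
handle centre if touching: ang 0.2189 r 0.1638
```

```bash
python3 -m creep '{"jaw":[1,1,1,1,1,1,1,1,1,1],"translation":[[0,-0.0001,-0.001],[0,-0.0001,-0.001],[0,-0.0001,-0.001],[0,-0.0001,-0.001],[0,-0.0001,-0.001],[0,-0.0001,-0.001],[0,-0.0001,-0.001],[0,-0.0001,-0.001],[0,-0.0001,-0.001],[0,-0.0001,-0.001]],"roll":[0.006,0.006,0.006,0.006,0.006,0.006,0.006,0.006,0.006,0.006]}'; python3 wr.py
```

```text
time_s: 18.9
tcp_pos: [0.5986, 0.1046, 0.0683]
eef_rot: [7.9, 89.9, 170.7]
contact_force: [-7.9, 7.4, 2.5]
gripper_width: 0.0007
t 18.9 pos [0.5986 0.1046 0.0683] j [ 28.3  22.6 -19.   -0.1 -48.5  44.5] F [-7.9  7.4  2.5] Fpush -9.8
r 0.1655 ang_cw_from_y 0.131 ; push dir cw angle(0=+x) 0.302
handle centre if touching: ang 0.2731 r 0.1632
```

```bash
python3 -m creep '{"jaw":[1,1,1,1,1,1,1,1,1,1],"translation":[[0,-0.0002,-0.0005],[0,-0.0002,-0.0005],[0,-0.0002,-0.0005],[0,-0.0002,-0.0005],[0,0,0],[0,0,0],[0,0,0],[0,0,0],[0,0,0],[0,0,0]],"roll":[0.004,0.004,0.004,0.004,0,0,0,0,0,0]}'; python3 wr.py
python3 - <<'E'
from h import *
c=cap("wrist");cv2.imwrite("pics/w7.png",c["image"][:,:,::-1])
E
```

```text
time_s: 19.9
tcp_pos: [0.5999, 0.1047, 0.0682]
eef_rot: [20.2, 89.8, -177.9]
contact_force: [-9.9, 6.3, 3.7]
gripper_width: 0.0004
t 19.9 pos [0.5999 0.1047 0.0682] j [ 28.2  22.7 -18.8  -0.1 -48.7  43.7] F [-9.9  6.3  3.7] Fpush -11.4
r 0.1658 ang_cw_from_y 0.138 ; push dir cw angle(0=+x) 0.317
handle centre if touching: ang 0.2805 r 0.1632
```

View pics/w7.png

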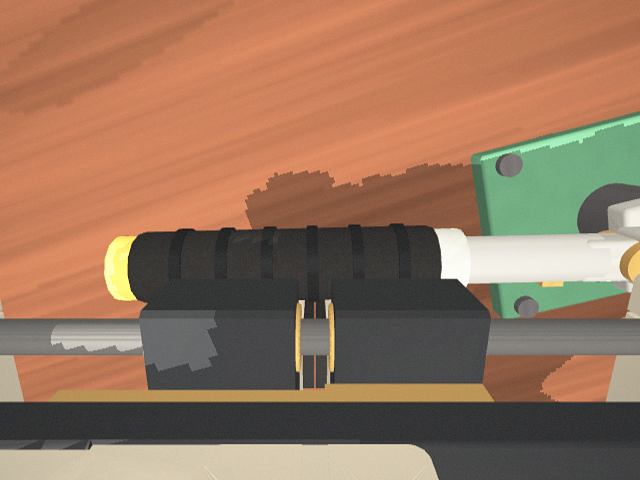

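```bash
python3 -m creep '{"jaw":[1,1,1,1,1,1,1,1,1,1],"translation":[[0,-0.0001,-0.0005],[0,-0.0001,-0.0005],[0,-0.0001,-0.0005],[0,-0.0001,-0.0005],[0,0,0],[0,0,0],[0,0,0],[0,0,0],[0,0,0],[0,0,0]],"roll":[0.004,0.004,0.004,0.004,0,0,0,0,0,0]}'; python3 wr.py
```

```text
time_s: 20.95
tcp_pos: [0.6021, 0.1044, 0.0682]
eef_rot: [21.7, 89.8, -177.4]
contact_force: [-9.7, 6.2, 3.8]
gripper_width: 0.0001
t 20.95 pos [0.6021 0.1044 0.0682] j [ 28.1  22.9 -18.5  -0.1 -48.7  42.9] F [-9.7  6.2  3.8] Fpush -11.2
r 0.1658 ang_cw_from_y 0.152 ; push dir cw angle(0=+x) 0.333
handle centre if touching: ang 0.2939 r 0.1632
```

```bash
python3 -m creep '{"jaw":[1,1,1,1,1,1,1,1,1,1],"translation":[[0,-0.0001,-0.0005],[0,-0.0001,-0.0005],[0,-0.0001,-0.0005],[0,-0.0001,-0.0005],[0,0,0],[0,0,0],[0,0,0],[0,0,0],[0,0,0],[0,0,0]],"roll":[0.004,0.004,0.004,0.004,0,0,0,0,0,0]}'; python3 wr.py
python3 - <<'E'
from h import *
c=cap("wrist");cv2.imwrite("pics/w8.png",c["image"][:,:,::-1])
E
```

```text
time_s: 21.95
tcp_pos: [0.6043, 0.1042, 0.0683]
eef_rot: [20.8, 89.9, -179.2]
contact_force: [-7.7, 5.5, 3.0]
gripper_width: 0.0004
t 21.95 pos [0.6043 0.1042 0.0683] j [ 28.   23.  -18.3  -0.1 -48.8  42.1] F [-7.7  5.5  3. ] Fpush -9.1
r 0.1659 ang_cw_from_y 0.165 ; push dir cw angle(0=+x) 0.349
handle centre if touching: ang 0.3073 r 0.1633
```

View pics/w8.png

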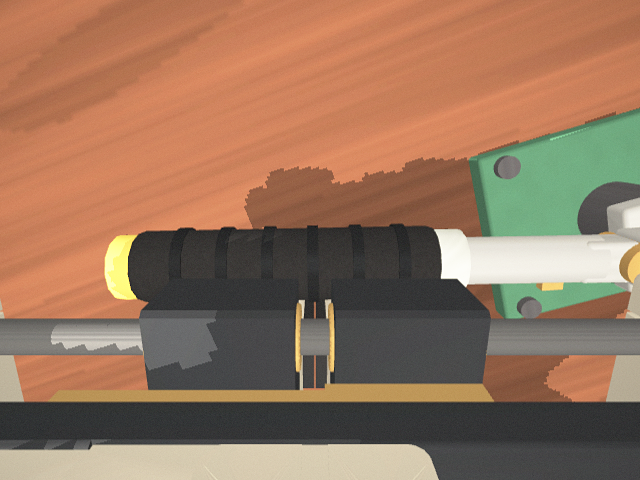

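```bash
python3 -m creep '{"jaw":[1,1,1,1,1,1,1,1,1,1],"translation":[[0,-0.0001,-0.0005],[0,-0.0001,-0.0005],[0,-0.0001,-0.0005],[0,-0.0001,-0.0005],[0,0,0],[0,0,0],[0,0,0],[0,0,0],[0,0,0],[0,0,0]],"roll":[0.004,0.004,0.004,0.004,0,0,0,0,0,0]}'; python3 wr.py
```

```text
time_s: 23.0
tcp_pos: [0.6065, 0.1038, 0.0683]
eef_rot: [21.2, 89.9, -179.7]
contact_force: [-7.1, 5.5, 2.5]
gripper_width: 0.0004
t 23.0 pos [0.6065 0.1038 0.0683] j [ 27.8  23.2 -18.   -0.1 -48.9  41.3] F [-7.1  5.5  2.5] Fpush -8.6
r 0.1660 ang_cw_from_y 0.179 ; push dir cw angle(0=+x) 0.365
handle centre if touching: ang 0.3208 r 0.1633
```

```bash
python3 -m creep '{"jaw":[1,1,1,1,1,1,1,1,1,1],"translation":[[0,-0.0001,-0.0005],[0,-0.0001,-0.0005],[0,-0.0001,-0.0005],[0,-0.0001,-0.0005],[0,0,0],[0,0,0],[0,0,0],[0,0,0],[0,0,0],[0,0,0]],"roll":[0.004,0.004,0.004,0.004,0,0,0,0,0,0]}'; python3 wr.py
python3 - <<'E'
from h import *
c=cap("top");crop(c,225,150,200,150,4,"pics/t9.png")
c=cap("scene");crop(c,265,180,170,125,4.5,"pics/s9.png")
E
```

```text
time_s: 24.0
tcp_pos: [0.6087, 0.1034, 0.0683]
eef_rot: [23.0, 89.9, -178.9]
contact_force: [-6.4, 5.6, 2.0]
gripper_width: 0.0004
t 24.0 pos [0.6087 0.1034 0.0683] j [ 27.7  23.3 -17.7  -0.1 -49.   40.5] F [-6.4  5.6  2. ] Fpush -8.1
r 0.1660 ang_cw_from_y 0.192 ; push dir cw angle(0=+x) 0.381
handle centre if touching: ang 0.3341 r 0.1632
```

View pics/s9.png

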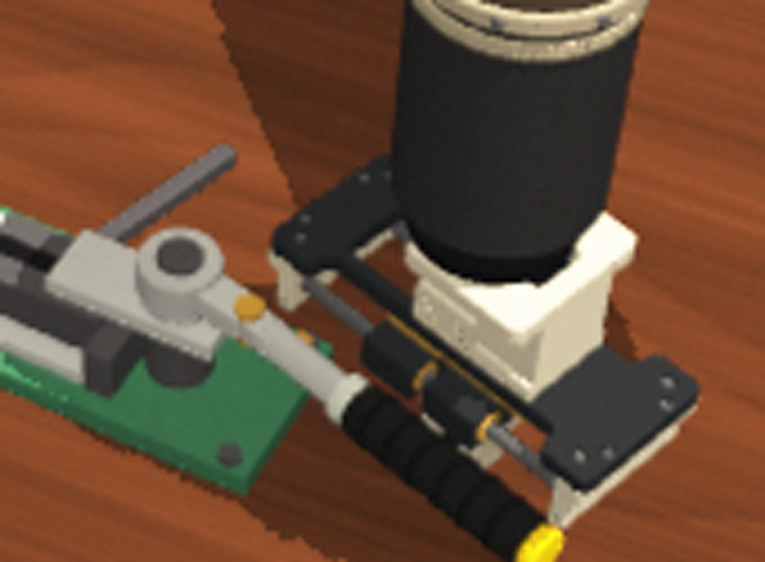

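The handle has given: the force peaked at about 11.4 N and fell to 8.1 N, roughly 0.08 rad past breakaway. Stopping here and letting go.

```bash
python3 -m creep '{"jaw":[1,1,1,1,1,1,1,1,1,1],"translation":[[0,0,0.002],[0,0,0.003],[0,0,0.003],[0,0,0.004],[0,0,0.005],[0,0,0.006],[0,0,0.008],[0,0,0.01],[0,0,0.01],[0,0,0.01]],"roll":[0,0,0,0,0,0,0,0,0,0]}'; python3 wr.py; python3 -m creep '{"jaw":[1,1,1,1,1,1,1,1,1,1],"translation":[[-0.01,0,0],[-0.02,0,0],[-0.02,0,0],[-0.02,0,0],[-0.02,0,0.01],[-0.02,0,0.02],[-0.02,0,0.02],[-0.01,0,0.02],[0,0,0.01],[0,0,0]],"roll":[0,0,0,0,0,0,0,0,0,0]}'; python3 wr.py
python3 - <<'E'
from h import *
c=cap("wrist");cv2.imwrite("pics/w10.png",c["image"][:,:,::-1])
c=cap("scene");cv2.imwrite("pics/s10.png",c["image"][:,:,::-1])
c=cap("top");crop(c,225,150,200,150,4,"pics/t10.png")
E
```

```text
time_s: 25.1
tcp_pos: [0.5523, 0.1263, 0.0686]
eef_rot: [-126.8, 90.0, 31.4]
contact_force: [-0.1, 0.5, -0.7]
gripper_width: 0.0005
t 25.1 pos [0.5523 0.1263 0.0686] j [ 32.7  19.2 -24.5   0.  -46.3  35.5] F [-0.1  0.5 -0.7] Fpush -0.3
r 0.1874 ang_cw_from_y -0.132 ; push dir cw angle(0=+x) 0.381
handle centre if touching: ang -0.0161 r 0.1771
time_s: 26.1
tcp_pos: [0.4782, 0.1561, 0.2093]
eef_rot: [-110.1, 89.9, 48.1]
contact_force: [-0.3, 0.7, -1.0]
gripper_width: 0.0007
t 26.1 pos [0.4782 0.1561 0.2093] j [ 40.5   4.9 -22.1  -0.  -62.9  27.8] F [-0.3  0.7 -1. ] Fpush -0.5
r 0.2372 ang_cw_from_y -0.430 ; push dir cw angle(0=+x) 0.379
handle centre if touching: ang -0.3560 r 0.2208
```

View pics/w10.png

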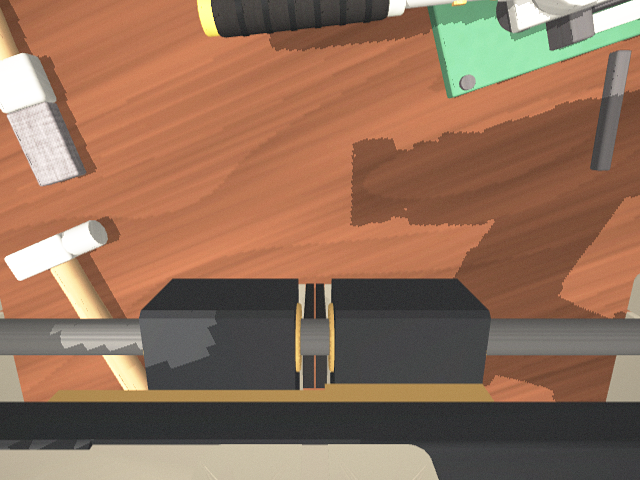

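View pics/s10.png

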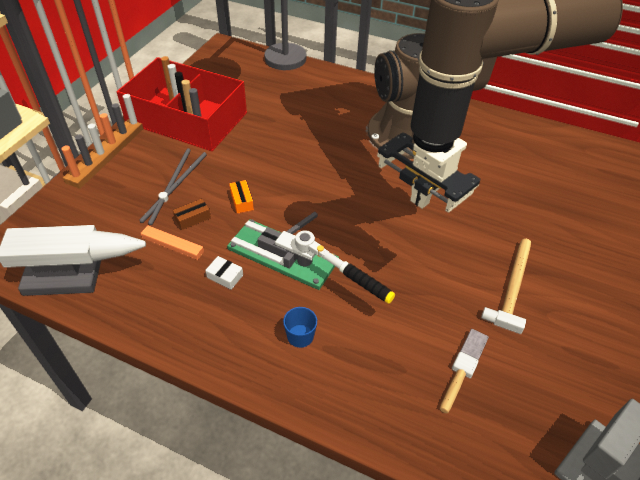

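View pics/t10.png

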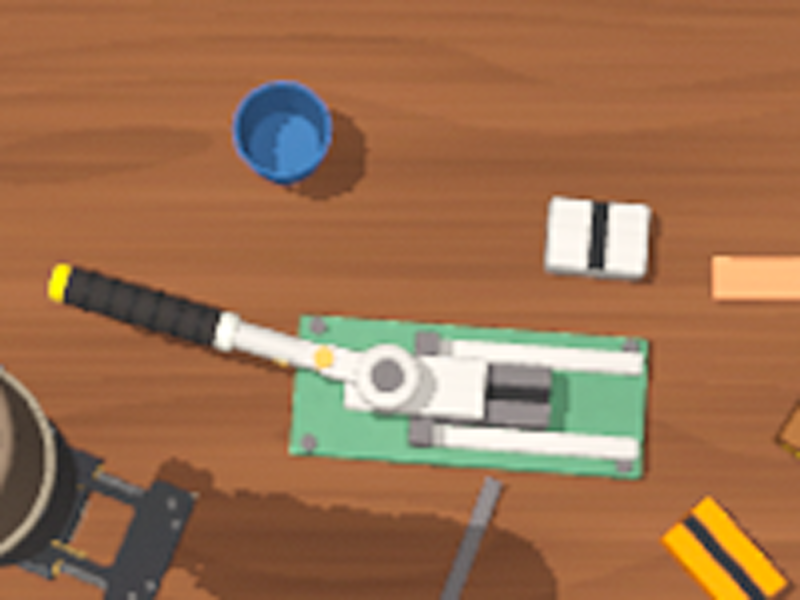

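```bash
python3 - <<'E'
from h import *
c=cap("top")
P=lambda u,v,z:onz(c,225+(u-1.5)/4,150+(v-1.5)/4,z)[:2]
b=np.array([.577,-.0595]);pn=P(323,357,.095);e=P(52,282,.0855);k=P(228,331,.0855)
an=lambda q,p:np.arctan2(q[0]-p[0],q[1]-p[1]).round(3)
print("pin-bolt",an(pn,b),"collar-bolt",an(k,b),"cap-bolt",an(e,b),"cap-pin",an(e,pn))
d=np.array([.0594,.9982]);print("die end holder y",[((P(551,v,.05)-[.577,-.06])@d).round(4) for v in(367,427)])
print(get_state()["contact_force"].round(1),get_state()["qd"].round(1))
close_job()
E
```

```text
pin-bolt 0.313 collar-bolt 0.292 cap-bolt 0.278 cap-pin 0.27
die end holder y [np.float64(-0.1139), np.float64(-0.1163)]
[ 1.2 -0.4 -0.4] [-0.2  0.4  0.1 -0.  -0.  -0.1]
the job is handed in; nothing more can be done
```

The die is home against the stop, the clamp bolt is tightened to the click, and the job is handed in at about 26 s of the 70 s allowed.

- **Die:** I pushed it with closed fingers about 31 mm along the channel at 4–5 N. At the stop the force rose to 16 N with no further movement. The last top view puts its outer end at holder y of about −115 mm, which is where it should be when home.
- **Wrench:** I swung it clockwise with the closed fingers, and the bolt went tight after about 0.28 rad. The handle gave at about 11.4 N. I stopped at 8.1 N, an estimated 0.08 rad past the give, which is past the click (0.05) and well short of over-tightened (0.17).
- **After letting go:** The arm backed off and lifted clear, and its force reading was about zero. The handle looks straight again, at about 0.28 rad, close to where the bolt went tight.
- **Check that disagreed slightly:** The short bolt-to-pin line came out at 0.31 rad against 0.27 rad for the handle. Over only 45 mm that is 1–2 mm, within the calibration, and it leans the opposite way to a handle still bent.
- **Other parts:** In the last views the other tools and parts lie where they were. I compared these by eye and did not measure them.

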